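# Unlock the battery test dock and move the pack to the charging bay

### The job

Release the battery pack from the test dock by pulling the red bat of the locking toggle on its blue housing outward, flipping it over to the green side and letting it spring back in; then lift the pack out and stand it upright on the bare bench and let go, so that you can take it again by its two narrow sides. Lower it upright into the charging bay until it rests on the bay's floor, without letting it drop, and let go; leave the toggle on the green side. Never let the pack fall over, and leave the tape measure, screw carton, screwdriver and pliers where they are.

Things in the scene. Friction and masses are not known exactly. Their poses are not given: they have to be found in the camera images.
- dock: Battery test dock, fixed on the bench: dark base plate 110 (x) x 205 (y) x 10 mm; on its +y half a blue housing (top z = 53 mm) with the locking toggle, on its -y half the pack's place. Origin: underside of the plate, on the bench, axes along the plate. A steel tongue from the housing holds the pack by its notch; it is geared to the toggle and wholly withdrawn when the bat is on the green side.
- dock_seat (a point): Floor centre of the pack's place, at x = 0, y = -50, z = 10 mm of the dock, in its axes. Aluminium cheeks stand at its +y and -y: inner faces 33 mm off, 6 mm thick, 40 mm wide in x, tops at z = 108 mm over the bench, so here the pack can be gripped only on its broad sides, along the dock's x. Low lips (top z = 24 mm) at x = +-25.5 to 31.5 mm.
- bat_pivot_point (a point): Pivot of the bat, fixed, in the dock at x = 0, y = 62 mm, z = 54 mm. The bat swings about the dock's y axis through this point.
- bat_knob (a point): Centre of the red bat's thick end, to grip, 70 mm from the pivot (more when pulled). Thick end round, 17 to 19 mm across from 8 mm inward of this point to 4 mm outward; the bat ends 12 mm outward of it and tapers inward to a stem 8 mm thick. z axis points outward along the bat, y axis is the dock's y.
- bat_flip (a joint): Swing of the bat about the dock's y axis (rad). 0: locked, leaning 0.42 from vertical to the dock's -x, the side with a red dot; 0.84: leaning as far to +x, the side with a green dot, pack released. Unless the bat is pulled out, a steel gate stops it at about 0.1, and on the green side holds it above about 0.74. Slight friction, no spring.
- bat_pull (a joint): How far the bat is pulled out along its own axis (m): 0 rest, 0.014 stop. It passes the gate when pulled at least 0.008. A spring draws it back in, 4 N at rest, 8 N fully out.
- pack: Battery pack: upright block 46 (x) x 60 (y) x 100 mm (z), 0.3 to 0.6 kg, black above, grey below, orange line; notch for the tongue low in its +y side (z = 26 to 47 mm). Origin: centre of its underside, z up. Starts locked in the dock, axes along the dock's. The bench between dock and bay is bare. Broad sides face +-x (46 mm apart), narrow sides +-y (60 mm apart).
- bay: Charging bay, fixed on the bench: black base plate 90 (x) x 104 (y) x 10 mm, two tall yellow cheeks at +x and -x: inner faces 25.5 mm from the centre, 44 mm wide in y, vertical to z = 108 mm, then flared outward to z = 125 mm, above the seated pack; yellow lips (top z = 24 mm) 33 mm from the centre at +-y. Origin: on the bench under the centre.
- bay_seat (a point): Centre of the floor on which the pack must stand in the bay, 10 mm above the bench, in the bay's axes. The pack goes in with its x along the bay's x, either way round, its broad sides to the cheeks, so there it can be held only by its narrow sides, along the bay's y.
- tape_measure: Yellow and black tape measure, 38x83x62 mm; bystander, loose, to be left alone. Origin: centre of its underside.
- screw_carton: White screw carton with a green lid, 66x63x88 mm; bystander, loose, to be left alone. Origin: centre of its underside.
- orange_driver: Short screwdriver with an orange grip, 140 mm long, lying; bystander, loose, to be left alone. Origin: centre of its underside.
- blue_pliers: Pliers with blue handles, 166 mm long, lying; bystander, loose, to be left alone. Origin: centre of its underside.

How it is judged:
By the outcome, as a careful person would: the job done as asked, in the order asked, and still so for the second after the job is handed in, with the robot touching nothing.
It also fails if it takes over 59 s, if anything falls off the work surface, if the arm or the gripper's body presses on something with over 40 N, if the wrist force passes 120 N, or if a joint passes its speed limit or range.

### The arm

A 6-joint arm with a two-finger parallel gripper is mounted at the origin on the work surface; the furniture and walls round the work are solid. World frame = base frame: x ahead of the robot, y to its left, z up, the work surface at z = 0. Lengths are in mm, angles in rad, forces in N, time in s.
With the tool pointing down it reaches from about 250 to 775 mm from the base axis. Payload 8.9 kg.
Tool frame: the origin (TCP) lies on the centre line of the jaws, within the pads' length; the fingertips stand 19 mm ahead of it and the grasp point (between the pads) is the TCP; z points along the fingers, y is the line along which they close (so a half turn about z gives the same grasp; the last joint's range is limited). The gripper opens to 85 mm and grips with 20 to 120 N. Pads are 22 mm wide; open, the fingers measure 114 mm over their backs; the gripper's body (76 mm by 85 mm) begins 54 mm behind the grasp point. The pads swing forward as they close: fully open they stand 13 mm farther back than shut.
Start: joints at [-1.45, 0.291, -0.153, 1.127, 0, 1.431], TCP at [134.868, -507.38, 250.305] pointing down, gripper open.
Joint ranges: [-2.52, 2.52], [-0.91, 1.74], [-1.3, 1.37], [-1.96, 2.02], [-1.52, 1.47], [-3.14, 3.14]. Speed limits (rad/s): [2.22, 2.22, 2.79, 3.14, 3.14, 3.14].

### API

Orientations are given as a 3x3 rotation matrix whose columns are the frame's x, y, z axes.
In Python, from plant import bot gives the robot as it stands. The module is installed in compiled form; this text tells all that it offers.
- The arm moves only by the shell command python3 -m crank 'ROWS' [FORCE]. ROWS is JSON, a list of rows, each an object of numbers: "gripper": the opening, from 0 (shut) to 1 (fully open); "x", "y", "z": the shift along the tool's x, y, z in units of 40 mm (1.0 is 40 mm); "roll": the turn about the tool's z in units of 6 degrees (1.0 is 6 degrees). In form: [{"gripper": .., "x": .., "y": .., "z": .., "roll": ..}, ...]. A call has 1 to 20 rows; each row shifts and turns the commanded pose from where the row before left it, along the tool's axes as they then stand; what a row does not reach is not made up. A row lasts 1/10 s, in which the tool goes at most 50 mm and 8.59 degrees, less where a joint would pass 70% of its speed; a pose out of reach is approached as far as the arm can. A call is refused whole if a number of a shift passes 1 or a number of a turn 1, either way. A call with a gripper value outside its range is refused whole. The fingers move at their own pace and stop on an object; FORCE is the grip in N (left out, the last holds). Time passes only in rows, so rows that do not move let the fingers close. It gives the time, the measured TCP pose, the force, the opening and the grip force at its end, in the units of the state.
- bot.read_state(): the state, without advancing time (a new reading comes with each control period).
- bot.grab_frame(name): name is "scene" or "top" or "wrist"; returns a dict with "pixels" (480x640x3 uint8, blue, green, red), "fx", "fy", "cx", "cy" (pixels), "eye" and "orientation" of the camera in the world. Camera axes: x right, y up, looking along -z (the intrinsics and any distortion apply to the point x, -y, -z); pixel columns grow to the right and rows downward; lengths in mm; the calibration is good to about 2 mm. The wrist camera is an equidistant fisheye: a pixel r from the principal point sees the ray r / f radians off the axis. A picture is of the moment at which its call begins. There is no depth.
- bot.finish_job(): hands the job in; it is judged then, once.
Trained networks look in the newest picture that a camera, given by its name, has taken for a name from the list of things; names that differ only in an ending like _2 or _b are one class to them, and where a whole thing is asked for, a point or a joint stands for the part that bears it (a point fixed in the world has none). Each returns a list of dicts, best first, with "conf" (0 to 1); they miss things now and then, are a little off and sometimes report something else, mostly with a low value. They report only what shows in the picture. A call takes as long as a camera call.
- bot.find_in(camera, name): "box" ([centre column, centre row, width, height] as shares, 0 to 1, of the picture: columns of its width, rows of its height, round what is visible of it).
- bot.silhouettes(camera, name): "region" (480x640 bool, what is visible of it) and "box" ([centre column, centre row, width, height] as shares, 0 to 1, of the picture: columns of its width, rows of its height, round what is visible of it).
- bot.tip_of(camera, name): "at" ([column, row] as shares, 0 to 1, of the picture: columns of its width, rows of its height: a listed point, or the origin of a listed thing).
The state is a dict: "clock": time; "joint_positions": joint angles; "qd": joint speeds; "effort": joint torques, N m; "eef_pos": TCP position; "eef_rot": TCP orientation; "ft_force": force on the tool from outside, world axes, zero at the start; "moment": the same for the moment, N m; "width": finger opening in mm; "gripper_force": force on a finger pad.
Only numpy, scipy, OpenCV 4.12 (cv2) and the standard library are available. Lean on these libraries where they do the work, as an engineer would, in place of code of your own. Each camera call takes 0.05 s, during which the arm holds its last target. There are 200 camera calls.

## Working session

There is one attempt and no reset: what is moved stays moved. The work goes in short steps, Python scripts to look and compute and a shell command to move; the robot and the scene stay as the last step left them, time stands still between calls to the robot, and variables do not carry over. Pictures are saved under pics/ and viewed, at most 10 in all, crops included, and the job is handed in when it is done.

```bash
mkdir -p pics; cat > h.py <<'E'
import numpy as np, cv2
from plant import bot
np.set_printoptions(precision=2,suppress=True)
def ray(f,u,v,wrist=False):
    a=np.array([u-f["cx"],v-f["cy"]])
    if wrist:
        r=np.hypot(*a); t=r/f["fx"]; d=np.array([a[0]/r*np.sin(t),-a[1]/r*np.sin(t),-np.cos(t)]) if r>0 else np.array([0,0,-1.])
    else: d=np.array([a[0]/f["fx"],-a[1]/f["fy"],-1.])
    d=np.array(f["orientation"])@d; return np.array(f["eye"]),d/np.linalg.norm(d)
def atz(f,u,v,z,wrist=False):
    e,d=ray(f,u,v,wrist); return e+d*(z-e[2])/d[2]
def tri(rs):
    A=np.zeros((3,3));b=np.zeros(3)
    for e,d in rs:
        P=np.eye(3)-np.outer(d,d);A+=P;b+=P@e
    x=np.linalg.solve(A,b); return x,[np.linalg.norm((np.eye(3)-np.outer(d,d))@(x-e)) for e,d in rs]
def proj(f,p,wrist=False):
    c=np.array(f["orientation"]).T@(np.array(p,float)-f["eye"]); x,y,z=c[0],-c[1],-c[2]
    if wrist:
        r=np.hypot(x,y);t=np.arctan2(r,z);s=t/r; return f["cx"]+f["fx"]*x*s,f["cy"]+f["fy"]*y*s
    return f["cx"]+f["fx"]*x/z,f["cy"]+f["fy"]*y/z
E
python3 - <<'E'
from h import *
F={c:bot.grab_frame(c) for c in("scene","top","wrist")}
for c,f in F.items():
    cv2.imwrite(f"pics/{c}0.png",f["pixels"]); print(c,np.array(f["eye"]),f["fx"],f["cx"],f["cy"])
for n in["dock","dock_seat","bat_pivot_point","bat_knob","pack","bay","bay_seat","tape_measure","screw_carton","orange_driver","blue_pliers"]:
    rs=[]
    for c in F:
        t=bot.tip_of(c,n)
        if t:
            u,v=t[0]["at"][0]*640,t[0]["at"][1]*480; print(n,c,round(t[0]["conf"],2),round(u),round(v))
            if t[0]["conf"]>.4: rs.append(ray(F[c],u,v,c=="wrist"))
    if len(rs)>1: print("  =>",*tri(rs))
print(bot.read_state())
E
```

```text
scene [110.65 656.11 883.45] 495.4954683973572 315.21722987126446 236.4347761443235
top [ 399.77  128.68 1105.09] 501.5859885503359 319.60094236346384 235.91803860400054
wrist [ 212.8  -485.71  374.02] 371.64829954431775 326.47227435935986 241.38041423907998
dock scene 0.64 292 304
dock top 0.56 278 252
  => [511.03 255.1    1.61] [np.float64(4.717155057200196), np.float64(4.717155057200326)]
dock_seat scene 0.79 316 293
dock_seat top 0.98 298 256
  => [495.43 206.69   7.67] [np.float64(2.318959636533097), np.float64(2.318959636533224)]
bat_pivot_point scene 0.74 266 306
bat_pivot_point top 0.76 245 239
  => [526.77 318.13  56.5 ] [np.float64(0.17481197075734298), np.float64(0.1748119707573408)]
bat_knob scene 0.59 290 255
bat_knob top 0.43 238 244
  => [489.42 293.69 227.52] [np.float64(10.27532048842796), np.float64(10.275320488427873)]
pack scene 0.81 314 297
pack top 0.66 298 255
  => [500.16 208.42 -10.69] [np.float64(1.6058299762704114), np.float64(1.6058299762703425)]
bay scene 0.8 427 225
bay top 0.88 443 290
  => [ 421.85 -111.99    0.6 ] [np.float64(5.421448574010214), np.f
[... 445 characters left out ...]
.46] [np.float64(1.5519502703144943), np.float64(1.5519502703144115)]
blue_pliers scene 0.95 400 282
blue_pliers top 0.9 366 314
  => [373.93  59.37  -4.4 ] [np.float64(1.7941108689508811), np.float64(1.7941108689507819)]
{'clock': 1.8, 'joint_positions': array([-1.45,  0.29, -0.15,  1.13, -0.  ,  1.43]), 'qd': array([-0.,  0., -0.,  0.,  0.,  0.]), 'effort': array([  0.  , -53.7 ,  33.16,   0.  ,  -0.  ,   0.  ]), 'eef_pos': array([ 134.87, -507.36,  250.29]), 'eef_rot': array([[ 0.97,  0.26, -0.  ],
       [ 0.26, -0.97,  0.  ],
       [-0.  , -0.  , -1.  ]]), 'ft_force': array([-0.07,  0.06, -1.4 ]), 'moment': array([ 0.03,  0.02, -0.02]), 'gripper_force': 0.0, 'width': 85.67534846541405}
```

View pics/top0.png

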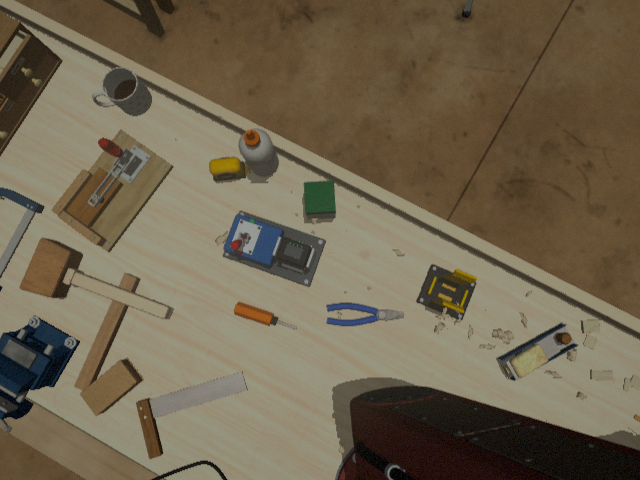

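View pics/scene0.png

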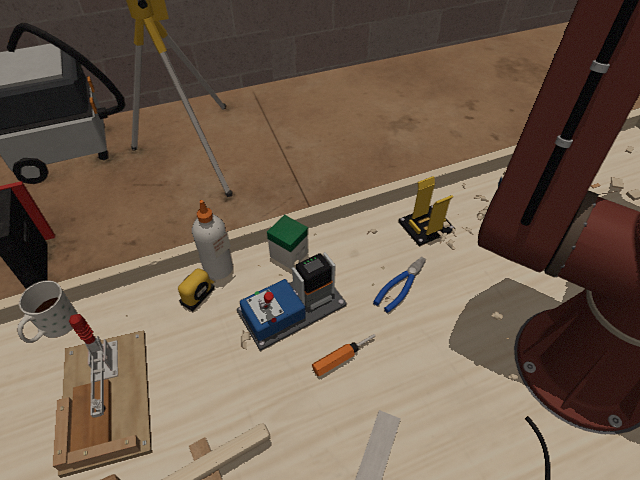

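```bash
python3 -m crank '[{"x":0.76,"y":-0.75,"z":-0.12},{"x":0.76,"y":-0.75,"z":-0.12},{"x":0.76,"y":-0.75,"z":-0.12},{"x":0.76,"y":-0.75,"z":-0.12},{"x":0.76,"y":-0.75,"z":-0.12},{"x":0.76,"y":-0.75,"z":-0.12},{"x":0.76,"y":-0.75,"z":-0.12},{"x":0.76,"y":-0.75,"z":-0.12},{"x":0.76,"y":-0.75,"z":-0.12},{"x":0.76,"y":-0.75,"z":-0.12},{"gripper":1},{"gripper":1}]'
python3 - <<'E'
from h import *
f=bot.grab_frame("wrist"); cv2.imwrite("pics/w1.png",f["pixels"]); np.save("w1.npy",f,allow_pickle=True)
s=bot.read_state(); print(s["clock"],s["eef_pos"],np.array(f["eye"]),np.array(f["orientation"]))
for n in["bay_seat","bay"]:
    for t in bot.tip_of("wrist",n)[:1]:
        u,v=t["at"][0]*640,t["at"][1]*480; print(n,t["conf"],u,v,atz(f,u,v,10,True))
E
```

```text
1.85 [ 134.87 -507.39  250.32] [ 212.83 -485.93  374.51] [[ 0.26  0.92  0.31]
 [-0.97  0.24  0.08]
 [ 0.   -0.32  0.95]]invalid input at $[0]: expected keys gripper, x, y, z, roll
```

View pics/w1.png

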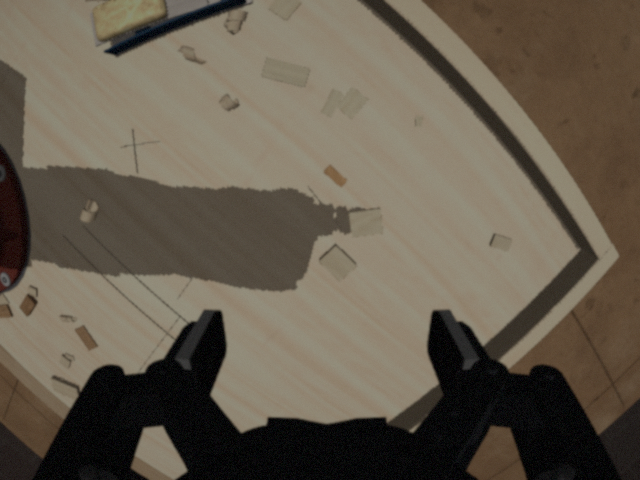

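```bash
python3 -m crank '[{"gripper":1,"x":0.88,"y":-0.7,"z":-0.12,"roll":0},{"gripper":1,"x":0.88,"y":-0.7,"z":-0.12,"roll":0},{"gripper":1,"x":0.88,"y":-0.7,"z":-0.12,"roll":0},{"gripper":1,"x":0.88,"y":-0.7,"z":-0.12,"roll":0},{"gripper":1,"x":0.88,"y":-0.7,"z":-0.12,"roll":0},{"gripper":1,"x":0.88,"y":-0.7,"z":-0.12,"roll":0},{"gripper":1,"x":0.88,"y":-0.7,"z":-0.12,"roll":0},{"gripper":1,"x":0.88,"y":-0.7,"z":-0.12,"roll":0},{"gripper":1,"x":0.88,"y":-0.7,"z":-0.12,"roll":0},{"gripper":1,"x":0.88,"y":-0.7,"z":-0.12,"roll":0},{"gripper":1,"x":0,"y":0,"z":0,"roll":0},{"gripper":1,"x":0,"y":0,"z":0,"roll":0}]'
python3 - <<'E'
from h import *
f=bot.grab_frame("wrist"); cv2.imwrite("pics/w2.png",f["pixels"]); np.save("w2.npy",f,allow_pickle=True)
s=bot.read_state(); print(s["clock"],s["eef_pos"],np.array(f["eye"]))
for n in["bay_seat","bay"]:
    for t in bot.tip_of("wrist",n)[:1]:
        u,v=t["at"][0]*640,t["at"][1]*480; print(n,t["conf"],u,v,atz(f,u,v,10,True))
E
```

```text
clock: 3.15
eef_pos: [403.5, -145.6, 298.3]
eef_rot: [[0.966, 0.26, -0.0], [0.26, -0.966, -0.0], [-0.0, 0.0, -1.0]]
ft_force: [-0.7, -0.3, -0.5]
width: 85.6
gripper_force: 0.0
3.2 [ 402.96 -146.37  298.21] [ 481.39 -123.85  422.52]
bay_seat 0.69 302.01599999999996 169.488 [ 421.94 -112.01   10.  ]
bay 0.83 301.88800000000003 169.584 [ 421.8 -111.9   10. ]
```

View pics/w2.png

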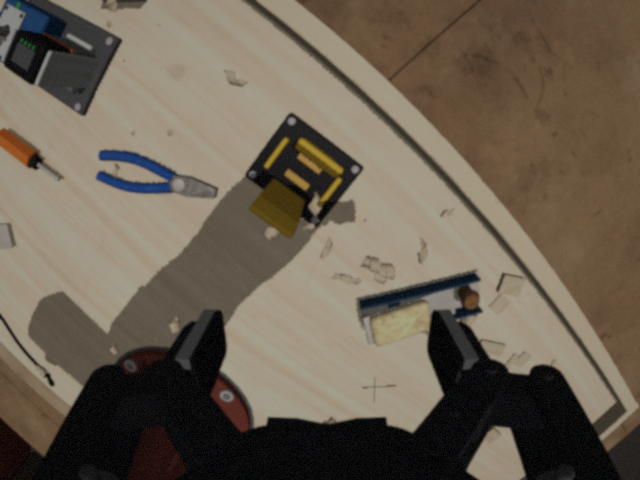

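```bash
python3 - <<'E'
from h import *
f=np.load("w2.npy",allow_pickle=True).item()
p=f["pixels"][100:240,235:375]; cv2.imwrite("pics/w2c.png",cv2.convertScaleAbs(cv2.resize(p,None,fx=4.2,fy=4.2,interpolation=cv2.INTER_CUBIC),alpha=1.6))
E
```

```text
(no output)
```

View pics/w2c.png

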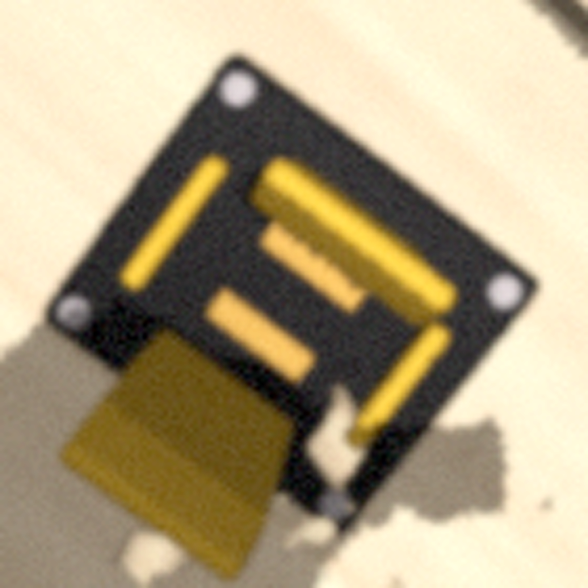

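```bash
python3 - <<'E'
from h import *
f=np.load("w2.npy",allow_pickle=True).item()
P=[atz(f,235+(u-.0)/4.2,100+v/4.2,11,True) for u,v in[(238,88),(506,291),(73,311),(335,505)]]
A,B,C,D=P; print(*P); print("centre",sum(P)/4, np.linalg.norm(A-B),np.linalg.norm(C-D),np.linalg.norm(A-C),np.linalg.norm(B-D))
y=(A-B)+(C-D); x=(A-C)+(B-D); print("yaw from y",np.arctan2(-y[0],y[1]),"from x",np.arctan2(x[1],x[0]))
for (u,v) in[((217+122)/2,(160+285)/2),((440+358)/2,(330+435)/2)]: print("lip",atz(f,235+u/4.2,100+v/4.2,24,True))
# top cam check: project centre of plate
E
```

```text
[471.71 -87.46  11.  ] [ 437.85 -169.35   11.  ] [403.32 -58.79  11.  ] [ 369.   -140.61   11.  ]
centre [ 420.47 -114.05   11.  ] 88.61562472491615 88.726437603448 74.16511429538042 74.60294610591204
yaw from y -0.39464877576726537 from x -0.3962026732156887
lip [434.3 -80.1  24. ]
lip [ 408.78 -147.76   24.  ]
```

```bash
python3 -m crank '[{"gripper":1,"x":0.45,"y":-0.94,"z":0,"roll":0},{"gripper":1,"x":0.45,"y":-0.94,"z":0,"roll":0},{"gripper":1,"x":0.45,"y":-0.94,"z":0,"roll":0},{"gripper":1,"x":0.45,"y":-0.94,"z":0,"roll":0},{"gripper":1,"x":0.45,"y":-0.94,"z":0,"roll":0},{"gripper":1,"x":0.45,"y":-0.94,"z":0,"roll":0},{"gripper":1,"x":0.45,"y":-0.94,"z":0,"roll":0},{"gripper":1,"x":0.45,"y":-0.94,"z":0,"roll":0},{"gripper":1,"x":0.45,"y":-0.94,"z":0,"roll":0},{"gripper":1,"x":0.45,"y":-0.94,"z":0,"roll":0},{"gripper":1,"x":0,"y":0,"z":0,"roll":0.85},{"gripper":1,"x":0,"y":0,"z":0,"roll":0.85},{"gripper":1,"x":0,"y":0,"z":0,"roll":0.85},{"gripper":1,"x":0,"y":0,"z":0,"roll":0.85},{"gripper":0.5,"x":0,"y":0,"z":0,"roll":0.85},{"gripper":0.5,"x":0,"y":0,"z":0,"roll":0.85},{"gripper":0.5,"x":0,"y":0,"z":0,"roll":0},{"gripper":0.5,"x":0,"y":0,"z":0,"roll":0}]'
python3 - <<'E'
from h import *
f=bot.grab_frame("wrist"); np.save("w3.npy",f,allow_pickle=True)
p=f["pixels"]; cv2.imwrite("pics/w3.png",p)
s=bot.read_state(); print(s["clock"],s["eef_pos"],s["width"],np.array(f["eye"]))
for n,z in[("dock",0),("dock_seat",10),("bat_pivot_point",54),("bat_knob",118),("pack",10)]:
    for t in bot.tip_of("wrist",n)[:1]:
        u,v=t["at"][0]*640,t["at"][1]*480; print(n,round(t["conf"],2),round(u),round(v),atz(f,u,v,z,True))
b=bot.silhouettes("wrist","dock")
if b: print(b[0]["box"],b[0]["conf"]); bx=np.array(b[0]["box"])*[640,480,640,480]
else: bx=[320,170,200,150]
x0=int(max(0,bx[0]-100));y0=int(max(0,bx[1]-75))
print(x0,y0)
cv2.imwrite("pics/w3c.png",cv2.convertScaleAbs(cv2.resize(p[y0:y0+150,x0:x0+200],None,fx=4,fy=4,interpolation=cv2.INTER_CUBIC),alpha=1.5))
E
```

```text
clock: 5.1
eef_pos: [503.3, 97.3, 298.5]
eef_rot: [[0.999, -0.038, -0.036], [-0.033, -0.99, 0.137], [-0.041, -0.136, -0.99]]
ft_force: [-0.5, -0.4, 0.4]
width: 42.8
gripper_force: 0.0
5.15 [503.2   98.12 298.6 ] 42.40751550013341 [588.28  78.11 418.19]
dock 0.73 228 175 [513.8  259.23   0.  ]
bat_pivot_point 0.78 161 174 [529.08 321.08  54.  ]
bat_knob 0.85 128 208 [507.98 326.54 118.  ]
pack 0.95 265 188 [498.58 209.81  10.  ]
[0.3382, 0.3756, 0.3045, 0.2704] 0.98
116 105
```

View pics/w3c.png

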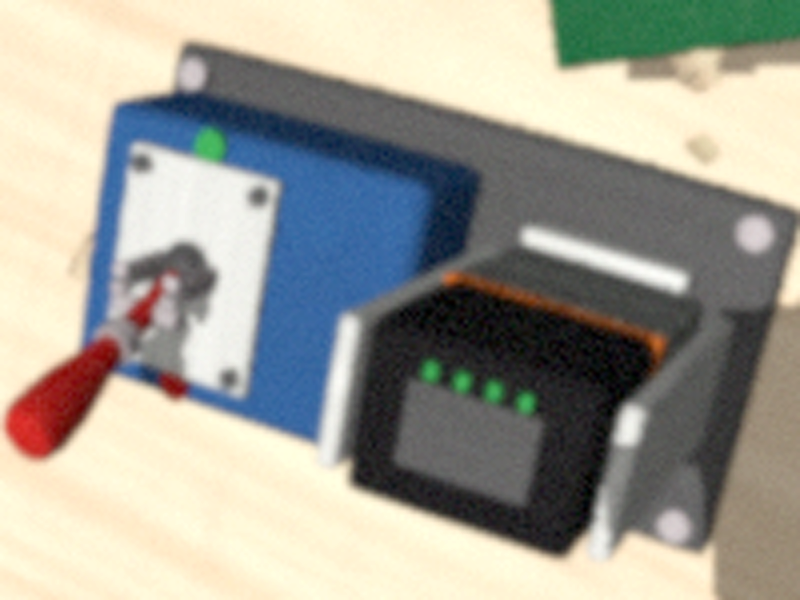

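```bash
python3 - <<'E'
from h import *
s=bot.read_state(); print(s["clock"],s["joint_positions"],s["qd"],s["eef_pos"],s["eef_rot"])
E
```

```text
5.45 [-0.03  0.26 -0.07  1.28  0.14  3.14] [-0. -0.  0. -0. -0.  0.] [503.03  99.46 298.67] [[ 1.   -0.03 -0.04]
 [-0.03 -0.99  0.14]
 [-0.04 -0.14 -0.99]]
```

```bash
python3 -m crank '[{"gripper":0.5,"x":0,"y":0,"z":0,"roll":-1},{"gripper":0.5,"x":0,"y":0,"z":0,"roll":-1},{"gripper":0.5,"x":0,"y":0,"z":0,"roll":-1},{"gripper":0.5,"x":0,"y":0,"z":0,"roll":-1}]'
python3 - <<'E'
from h import *
s=bot.read_state(); print(s["clock"],s["joint_positions"],s["eef_pos"],s["eef_rot"])
E
```

```text
clock: 5.85
eef_pos: [503.0, 99.3, 298.6]
eef_rot: [[0.925, 0.379, -0.036], [0.38, -0.915, 0.137], [0.019, -0.141, -0.99]]
ft_force: [0.0, -0.2, 0.5]
width: 42.4
gripper_force: 0.0
5.85 [-0.03  0.26 -0.07  1.28  0.14  2.72] [503.02  99.35 298.64] [[ 0.92  0.38 -0.04]
 [ 0.38 -0.91  0.14]
 [ 0.02 -0.14 -0.99]]
```

```bash
R='{"gripper":0.5,"x":0,"y":0,"z":0,"roll":-1}'; python3 -m crank '[{"gripper":0.5,"x":0,"y":0,"z":0,"roll":-1},{"gripper":0.5,"x":0,"y":0,"z":0,"roll":-1},{"gripper":0.5,"x":0,"y":0,"z":0,"roll":-1},{"gripper":0.5,"x":0,"y":0,"z":0,"roll":-1},{"gripper":0.5,"x":0,"y":0,"z":0,"roll":-1},{"gripper":0.5,"x":0,"y":0,"z":0,"roll":-1},{"gripper":0.5,"x":0,"y":0,"z":0,"roll":-1},{"gripper":0.5,"x":0,"y":0,"z":0,"roll":-1},{"gripper":0.5,"x":0,"y":0,"z":0,"roll":-1},{"gripper":0.5,"x":0,"y":0,"z":0,"roll":-1},{"gripper":0.5,"x":0,"y":0,"z":0,"roll":-1},{"gripper":0.5,"x":0,"y":0,"z":0,"roll":-1},{"gripper":0.5,"x":0,"y":0,"z":0,"roll":-1},{"gripper":0.5,"x":0,"y":0,"z":0,"roll":-1},{"gripper":0.5,"x":0,"y":0,"z":0,"roll":-1},{"gripper":0.5,"x":0,"y":0,"z":0,"roll":-1},{"gripper":0.5,"x":0,"y":0,"z":0,"roll":-1},{"gripper":0.5,"x":0,"y":0,"z":0,"roll":-1},{"gripper":0.5,"x":0,"y":0,"z":0,"roll":-1},{"gripper":0.5,"x":0,"y":0,"z":0,"roll":-1}]' | head -3
python3 -m crank '[{"gripper":0.5,"x":0,"y":0,"z":0,"roll":-1},{"gripper":0.5,"x":0,"y":0,"z":0,"roll":-1},{"gripper":0.5,"x":0,"y":0,"z":0,"roll":-1},{"gripper":0.5,"x":0,"y":0,"z":0,"roll":-1},{"gripper":0.5,"x":0,"y":0,"z":0,"roll":-1},{"gripper":0.5,"x":0,"y":0,"z":0,"roll":-1},{"gripper":0.5,"x":0,"y":0,"z":0,"roll":-1},{"gripper":0.5,"x":0,"y":0,"z":0,"roll":-1},{"gripper":0.5,"x":0,"y":0,"z":0,"roll":-1},{"gripper":0.5,"x":0,"y":0,"z":0,"roll":-1},{"gripper":0.5,"x":0,"y":0,"z":0,"roll":-1},{"gripper":0.5,"x":0,"y":0,"z":0,"roll":-1},{"gripper":0.5,"x":0,"y":0,"z":0,"roll":-1},{"gripper":0.5,"x":0,"y":0,"z":0,"roll":-1},{"gripper":0.5,"x":0,"y":0,"z":0,"roll":-1},{"gripper":0.5,"x":0,"y":0,"z":0,"roll":-1},{"gripper":0.5,"x":0,"y":0,"z":0,"roll":-1},{"gripper":0.5,"x":0,"y":0,"z":0,"roll":-1},{"gripper":0.5,"x":0,"y":0,"z":0,"roll":-1},{"gripper":0.5,"x":0,"y":0,"z":0,"roll":-1}]' | head -3
python3 -m crank '[{"gripper":0.5,"x":0,"y":0,"z":0,"roll":-1},{"gripper":0.5,"x":0,"y":0,"z":0,"roll":-1},{"gripper":0.5,"x":0,"y":0,"z":0,"roll":-1},{"gripper":0.5,"x":0,"y":0,"z":0,"roll":-1},{"gripper":0.5,"x":0,"y":0,"z":0,"roll":-1},{"gripper":0.5,"x":0,"y":0,"z":0,"roll":-1},{"gripper":0.5,"x":0,"y":0,"z":0,"roll":-1},{"gripper":0.5,"x":0,"y":0,"z":0,"roll":-1},{"gripper":0.5,"x":0,"y":0,"z":0,"roll":-1},{"gripper":0.5,"x":0,"y":0,"z":0,"roll":-1},{"gripper":0.5,"x":0,"y":0,"z":0,"roll":-1},{"gripper":0.5,"x":0,"y":0,"z":0,"roll":-1},{"gripper":0.5,"x":0,"y":0,"z":0,"roll":-1},{"gripper":0.5,"x":0,"y":0,"z":0,"roll":-1},{"gripper":0.5,"x":0,"y":0,"z":0,"roll":-1},{"gripper":0.5,"x":0,"y":0,"z":0,"roll":-1},{"gripper":0.5,"x":0,"y":0,"z":0,"roll":-1}]'
python3 -c "
from h import *
print(bot.read_state()['joint_positions'])"
```

```text
clock: 7.85
eef_pos: [503.0, 99.4, 298.6]
eef_rot: [[-0.791, 0.611, -0.036], [0.602, 0.787, 0.137], [0.112, 0.087, -0.99]]
clock: 9.85
eef_pos: [503.0, 99.4, 298.6]
eef_rot: [[-0.134, -0.99, -0.036], [-0.982, 0.128, 0.137], [-0.131, 0.054, -0.99]]
clock: 11.55
eef_pos: [502.6, 124.8, 298.4]
eef_rot: [[0.999, 0.027, -0.03], [0.031, -0.993, 0.114], [-0.027, -0.115, -0.993]]
ft_force: [0.6, 0.2, -0.2]
width: 42.6
gripper_force: 0.0
[ 0.03  0.27 -0.07  1.26  0.12 -3.14]
```

```bash
python3 -m crank '[{"gripper":0.5,"x":0,"y":0,"z":0,"roll":-1},{"gripper":0.5,"x":0,"y":0,"z":0,"roll":-1},{"gripper":0.5,"x":0,"y":0,"z":0,"roll":-1},{"gripper":0.5,"x":0,"y":0,"z":0,"roll":-1}]'
python3 -c "
from h import *
print(bot.read_state()['joint_positions'])"
```

```text
clock: 11.95
eef_pos: [480.5, 233.3, 298.6]
eef_rot: [[0.956, 0.295, -0.001], [0.295, -0.955, 0.027], [0.007, -0.026, -1.0]]
ft_force: [-0.0, 0.1, -0.4]
width: 42.9
gripper_force: 0.0
[ 0.3   0.28 -0.04  1.24  0.03 -3.14]
```

```bash
python3 -m crank '[{"gripper":0.5,"x":0,"y":0,"z":0,"roll":-1},{"gripper":0.5,"x":0,"y":0,"z":0,"roll":-0.2}]'
python3 -c "
from h import *
np.set_printoptions(precision=4,suppress=True)
s=bot.read_state();print(s['joint_positions'],s['eef_rot'])"
```

```text
clock: 12.15
eef_pos: [467.9, 265.1, 298.7]
eef_rot: [[0.929, 0.37, 0.009], [0.37, -0.929, 0.002], [0.009, 0.001, -1.0]]
ft_force: [0.2, -1.0, 0.2]
width: 43.1
gripper_force: 0.0
[ 0.3802  0.2864 -0.0321  1.2428 -0.0012 -3.1406] [[ 0.9289  0.3702  0.0092]
 [ 0.3702 -0.9289  0.0024]
 [ 0.0095  0.0012 -1.    ]]
```

```bash
python3 -m crank '[{"gripper":0.5,"x":0,"y":0,"z":0,"roll":0.89},{"gripper":0.5,"x":0,"y":0,"z":0,"roll":0.89},{"gripper":0.5,"x":0,"y":0,"z":0,"roll":0.89},{"gripper":0.5,"x":0,"y":0,"z":0,"roll":0.89},{"gripper":0.5,"x":0,"y":0,"z":0,"roll":0.89},{"gripper":0.5,"x":0,"y":0,"z":0,"roll":0.89},{"gripper":0.5,"x":0,"y":0,"z":0,"roll":0.89},{"gripper":0.5,"x":0,"y":0,"z":0,"roll":0}]'
python3 - <<'E'
from h import *
f=np.load("w3.npy",allow_pickle=True).item()
A,B,D=[atz(f,116+u/4,105+v/4,11,True) for u,v in[(192,72),(755,233),(675,525)]]
print(A,B,D,"centre",(A+D)/2,"yaw",np.arctan2(-(A-B)[0],(A-B)[1]),np.arctan2((B-D)[1],(B-D)[0]),np.linalg.norm(A-B),np.linalg.norm(B-D))
f=bot.grab_frame("wrist"); np.save("w4.npy",f,allow_pickle=True)
p=f["pixels"]; cv2.imwrite("pics/w4.png",p)
s=bot.read_state(); print(s["clock"],s["eef_pos"],s["eef_rot"],np.array(f["eye"]))
for n,z in[("dock",0),("bat_pivot_point",54),("bat_knob",118),("pack",10)]:
    for t in bot.tip_of("wrist",n)[:1]:
        u,v=t["at"][0]*640,t["at"][1]*480; print(n,round(t["conf"],2),round(u),round(v),atz(f,u,v,z,True))
E
```

```text
clock: 12.95
eef_pos: [469.3, 262.1, 298.6]
eef_rot: [[0.961, -0.277, 0.009], [-0.277, -0.961, 0.002], [0.008, -0.005, -1.0]]
ft_force: [-0.8, 0.4, 0.7]
width: 42.8
gripper_force: 0.0
[586.91 336.45  11.  ] [526.7  160.63  11.  ] [439.21 189.98  11.  ] centre [513.06 263.22  11.  ] yaw -0.3299214485582738 -0.3237582390927975 185.8492199078333 92.27825608214489
13.0 [469.26 262.18 298.6 ] [[ 0.96 -0.27  0.01]
 [-0.27 -0.96  0.  ]
 [ 0.01 -0.   -1.  ]] [545.66 239.73 423.48]
dock 0.67 321 156 [513.14 257.44   0.  ]
bat_pivot_point 0.93 257 162 [529.62 317.74  54.  ]
bat_knob 0.74 241 198 [507.02 327.3  118.  ]
pack 0.74 366 163 [492.76 210.4   10.  ]
```

View pics/w4.png

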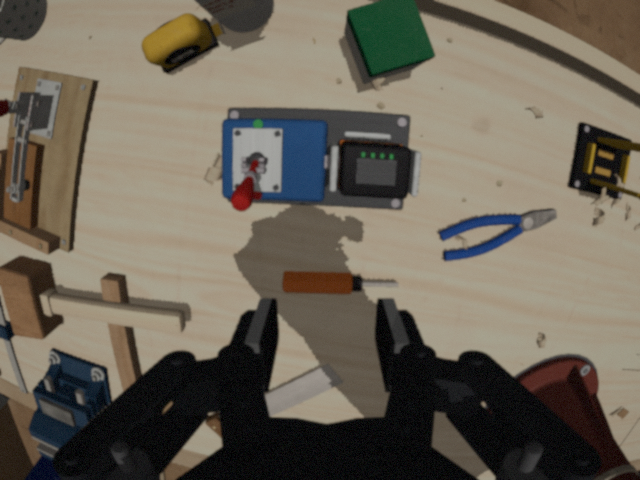

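```bash
python3 - <<'E'
from h import *
f=np.load("w4.npy",allow_pickle=True).item(); p=f["pixels"]
A,B,D=[atz(f,u,v,11,True) for u,v in[(234.5,115),(403,120.5),(400,203.5)]]
print(A,B,D,"c",(A+D)/2,np.arctan2(-(A-B)[0],(A-B)[1]),np.arctan2((B-D)[1],(B-D)[0]),np.linalg.norm(A-B),np.linalg.norm(B-D))
hsv=cv2.cvtColor(p,cv2.COLOR_BGR2HSV)
m=((hsv[...,0]<8)|(hsv[...,0]>172))&(hsv[...,1]>150)&(hsv[...,2]>70); m[:150]=0;m[215:]=0;m[:,:215]=0;m[:,290:]=0
vs,us=np.nonzero(m); print("red",us.min(),us.max(),vs.min(),vs.max(),us.mean(),vs.mean())
for c,yaw in(((513,263),-.325),((513,261),-.325),((513,259),-.31)):
    R=np.array([[np.cos(yaw),-np.sin(yaw),0],[np.sin(yaw),np.cos(yaw),0],[0,0,1]])
    W=lambda x,y,z:R@np.array([x,y,z])+[c[0],c[1],0]
    q=lambda r:W(-r*np.sin(.42),62,54+r*np.cos(.42))
    print(c,yaw,"knob",q(70),"seat",W(0,-50,10),"tip px",proj(f,q(80),True),"piv",proj(f,q(0),True),"pack top corners",[np.round(proj(f,W(x,-50+y,110),True)) for x,y in((23,30),(23,-30),(-23,-30),(-23,30))], "plate",[np.round(proj(f,W(x,y,10),True)) for x,y in((55,102.5),(55,-102.5),(-55,-102.5))])
bx=p[95:220,205:430]; cv2.imwrite("pics/w4c.png",cv2.convertScaleAbs(cv2.resize(bx,None,fx=3.5,fy=3.5,interpolation=cv2.INTER_CUBIC),alpha=1.5))
E
```

```text
[586.61 335.85  11.  ] [528.25 158.32  11.  ] [437.24 184.6   11.  ] c [511.93 260.22  11.  ] -0.31762667707701564 -0.2811447975676614 186.8826526338635 94.72795370098464
red 231 260 161 209 244.66548042704628 192.4572953736655
(513, 263) -0.325 knob [505.75 330.87 117.92] seat [497.03 215.62  10.  ] tip px (np.float64(235.71549520162543), np.float64(207.89211073660329)) piv (np.float64(252.80803714107242), np.float64(160.1171138462613)) pack top corners [array([337., 143.]), array([407., 147.]), array([403., 200.]), array([334., 196.])] plate [array([226., 108.]), array([410., 115.]), array([403., 210.])]
(513, 261) -0.325 knob [505.75 328.87 117.92] seat [497.03 213.62  10.  ] tip px (np.float64(237.89173395645258), np.float64(207.21640665639342)) piv (np.float64(254.6560079725576), np.float64(159.52125364694416)) pack top corners [array([339., 142.]), array([410., 147.]), array([405., 199.]), array([337., 196.])] plate [array([228., 107.]), array([412., 114.]), array([404., 210.])]
(513, 259) -0.31 knob [504.73 326.75 117.92] seat [497.75 211.38  10.  ] tip px (np.float64(240.6671191036035), np.float64(207.64103984680293)) piv (np.float64(256.5030905520458), np.float64(159.8414243971547)) pack top corners [array([341., 141.]), array([412., 145.]), array([408., 197.]), array([339., 195.])] plate [array([229., 108.]), array([413., 113.]), array([407., 208.])]
```

View pics/w4c.png

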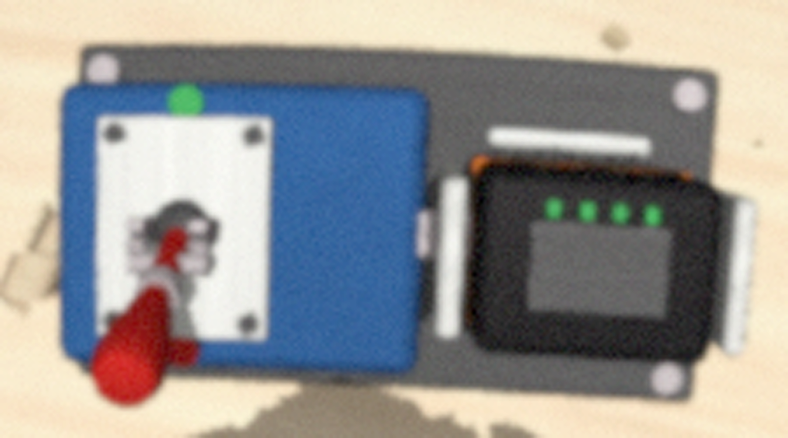

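```bash
cat >> h.py <<'E'
def Rz(yaw): return np.array([[np.cos(yaw),-np.sin(yaw),0],[np.sin(yaw),np.cos(yaw),0],[0,0,1]])
E
python3 - <<'E'
from h import *
from scipy.optimize import least_squares
f=np.load("w4.npy",allow_pickle=True).item()
c=lambda u,v:(205+u/3.5,95+v/3.5)
obs=[((55,102.5,10),c(84,46)),((55,-102.5,10),c(716,72)),((-55,-102.5,10),c(690,398)),
((23,-20,110),c(472,158)),((23,-80,110),c(720,178)),((-23,-80,110),c(708,360)),((-23,-20,110),c(470,352)),
((46,93.5,11),c(102,69)),((46,-93.5,11),c(690,94)),((-46,-93.5,11),c(667,379))]
def r(p,o=obs): return np.ravel([np.subtract(proj(f,Rz(p[2])@np.array(m)+[p[0],p[1],0],True),q) for m,q in o])
for o in(obs,obs[:3],obs[3:7],obs[:7]):
    s=least_squares(lambda p:r(p,o),[513,260,-.32]); print(s.x,s.fun.reshape(-1,2).round(1).tolist())
s=least_squares(r,[513,260,-.32]); x=s.x; W=lambda m:Rz(x[2])@np.array(m)+[x[0],x[1],0]
k=lambda a,R:W((R*np.sin(a),62,54+R*np.cos(a)))
print("knob",k(-.42,70),"tip px",proj(f,k(-.42,82),True),"seat",W((0,-50,10)),"obs tip",c(127,375))
E
```

```text
[513.16 260.91  -0.32] [[-1.1, -0.9], [2.4, -1.6], [2.3, 0.9], [-0.6, 1.6], [-1.0, 0.4], [-2.0, 1.0], [-2.6, -0.3], [1.1, 0.3], [1.6, -0.6], [2.1, -1.5]]
[512.97 262.43  -0.32] [[-2.2, -0.6], [1.3, -0.8], [0.9, 1.6]]
[512.85 259.64  -0.31] [[0.7, 1.2], [0.2, -0.7], [-0.1, -0.0], [-0.8, -0.6]]
[513.06 260.36  -0.32] [[-0.9, -0.6], [2.7, -1.9], [2.9, 0.5], [-0.0, 1.4], [-0.5, 0.0], [-1.2, 0.6], [-1.9, -0.4]]
knob [505.68 328.76 117.92] tip px (np.float64(237.5709074202494), np.float64(208.7093352078062)) seat [497.36 213.48  10.  ] obs tip (241.28571428571428, 202.14285714285714)
```

```bash
python3 -m crank '[{"gripper":0.5,"x":0.19,"y":-0.92,"z":0.5,"roll":0.33},{"gripper":0.5,"x":0.2,"y":-0.92,"z":0.5,"roll":0},{"gripper":0.5,"x":0,"y":0,"z":1,"roll":0},{"gripper":0.5,"x":0,"y":0,"z":1,"roll":0},{"gripper":0.5,"x":0,"y":0,"z":0.8,"roll":0},{"gripper":0.5,"x":0,"y":0,"z":0,"roll":0}]' 40
python3 - <<'E'
from h import *
f=bot.grab_frame("wrist"); np.save("w5.npy",f,allow_pickle=True)
p=f["pixels"]; cv2.imwrite("pics/w5.png",p)
s=bot.read_state(); print(s["clock"],s["eef_pos"],s["eef_rot"],s["joint_positions"])
E
```

```text
clock: 13.8
eef_pos: [504.3, 327.2, 142.9]
eef_rot: [[0.952, -0.307, 0.002], [-0.307, -0.952, -0.001], [0.002, 0.0, -1.0]]
ft_force: [-0.9, 0.2, -0.5]
width: 43.0
gripper_force: 0.0
13.85 [505.76 327.9  145.76] [[ 0.95 -0.31  0.01]
 [-0.31 -0.95  0.  ]
 [ 0.01 -0.   -1.  ]] [ 0.45  0.51 -0.11  0.95 -0.   -2.37]
```

View pics/w5.png

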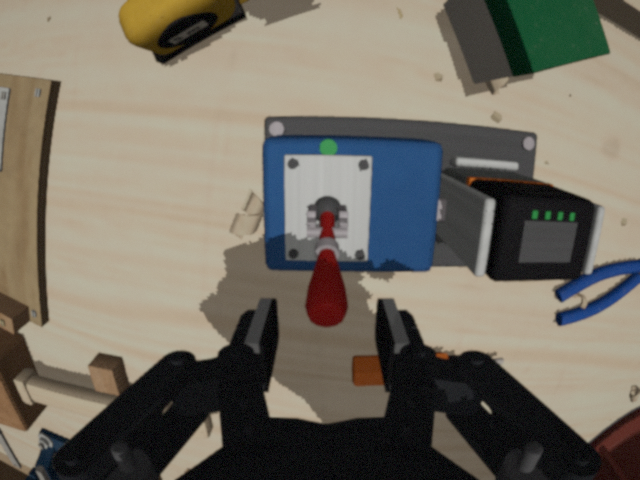

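```bash
python3 - <<'E'
from h import *
f=np.load("w5.npy",allow_pickle=True).item()
for v in(308,312):
  for z in(126,130): print(v,z,atz(f,326,v,z,True))
for R in(70,76,82):
  for c in((513,260),): 
    q=Rz(-.315)@np.array([-R*np.sin(.42),62,54+R*np.cos(.42)])+[c[0],c[1],0]; print(R,q,proj(f,q,True))
E
```

```text
308 126 [507.14 326.38 126.  ]
308 130 [509.23 325.71 130.  ]
312 126 [505.25 326.99 126.  ]
312 130 [507.39 326.31 130.  ]
70 [505.07 327.79 117.92] (np.float64(324.43812458547546), np.float64(304.11166416142277))
76 [502.74 328.55 123.39] (np.float64(324.39087960487785), np.float64(314.7430756518911))
82 [500.42 329.31 128.87] (np.float64(324.34259675301746), np.float64(325.8389222067741))
```

```bash
python3 -m crank '[{"gripper":0.5,"x":0.03,"y":0,"z":0.68,"roll":0},{"gripper":0.1,"x":0,"y":0,"z":0,"roll":0},{"gripper":0.1,"x":0,"y":0,"z":0,"roll":0},{"gripper":0.1,"x":0,"y":0,"z":0,"roll":0},{"gripper":0.1,"x":0,"y":0,"z":0,"roll":0},{"gripper":0.1,"x":0,"y":0,"z":0,"roll":0}]' 60
```

```text
clock: 14.45
eef_pos: [508.3, 327.2, 121.6]
eef_rot: [[0.951, -0.309, 0.009], [-0.309, -0.951, 0.001], [0.009, -0.003, -1.0]]
ft_force: [-1.2, -5.4, -3.3]
width: 16.5
gripper_force: 58.5
```

```bash
python3 -m crank '[{"gripper":0,"x":-0.06,"y":0,"z":-0.13,"roll":0},{"gripper":0,"x":-0.06,"y":0,"z":-0.13,"roll":0},{"gripper":0,"x":0,"y":0,"z":0,"roll":0},{"gripper":0,"x":0,"y":0,"z":0,"roll":0}]' 70
```

```text
clock: 14.85
eef_pos: [504.1, 328.6, 131.9]
eef_rot: [[0.951, -0.309, 0.01], [-0.309, -0.951, 0.0], [0.01, -0.004, -1.0]]
ft_force: [2.4, -6.3, -7.8]
width: 15.5
gripper_force: 68.4
```

```bash
python3 -m crank '[{"gripper":0,"x":0.2,"y":0,"z":-0.07,"roll":0},{"gripper":0,"x":0.2,"y":0,"z":-0.05,"roll":0},{"gripper":0,"x":0.21,"y":0,"z":-0.03,"roll":0},{"gripper":0,"x":0.21,"y":0,"z":-0.01,"roll":0},{"gripper":0,"x":0,"y":0,"z":0,"roll":0}]'
```

```text
clock: 15.35
eef_pos: [534.8, 318.1, 137.2]
eef_rot: [[0.951, -0.309, 0.007], [-0.309, -0.951, 0.001], [0.006, -0.003, -1.0]]
ft_force: [-4.6, -4.8, -8.5]
width: 15.6
gripper_force: 68.3
```

```bash
python3 -m crank '[{"gripper":0,"x":0.21,"y":0,"z":0.01,"roll":0},{"gripper":0,"x":0.21,"y":0,"z":0.03,"roll":0},{"gripper":0,"x":0.2,"y":0,"z":0.05,"roll":0},{"gripper":0,"x":0.18,"y":0,"z":0.06,"roll":0},{"gripper":0,"x":0,"y":0,"z":0,"roll":0}]'
```

```text
clock: 15.85
eef_pos: [564.3, 308.3, 130.9]
eef_rot: [[0.951, -0.309, 0.005], [-0.309, -0.951, 0.001], [0.004, -0.002, -1.0]]
ft_force: [-6.4, -5.8, -6.0]
width: 15.7
gripper_force: 68.3
```

```bash
python3 -m crank '[{"gripper":0,"x":-0.05,"y":0,"z":0.13,"roll":0},{"gripper":0,"x":-0.05,"y":0,"z":0.13,"roll":0},{"gripper":0,"x":0,"y":0,"z":0,"roll":0},{"gripper":0.5,"x":0,"y":0,"z":0,"roll":0},{"gripper":0.5,"x":0,"y":0,"z":0,"roll":0},{"gripper":0.5,"x":0,"y":0,"z":0,"roll":0},{"gripper":0.5,"x":0,"y":0,"z":-1,"roll":0},{"gripper":0.5,"x":0,"y":0,"z":-1,"roll":0},{"gripper":0.5,"x":0,"y":0,"z":0,"roll":0}]'
python3 - <<'E'
from h import *
f=bot.grab_frame("wrist"); np.save("w6.npy",f,allow_pickle=True)
p=f["pixels"]; cv2.imwrite("pics/w6.png",p)
s=bot.read_state(); print(s["clock"],s["eef_pos"],s["eef_rot"],s["joint_positions"])
E
```

```text
clock: 16.75
eef_pos: [564.2, 312.3, 207.4]
eef_rot: [[0.951, -0.308, 0.019], [-0.308, -0.951, 0.007], [0.016, -0.012, -1.0]]
ft_force: [0.5, 0.5, -0.8]
width: 42.6
gripper_force: 0.0
16.8 [563.16 311.82 204.67] [[ 0.95 -0.31  0.02]
 [-0.31 -0.95  0.01]
 [ 0.01 -0.01 -1.  ]] [ 0.39  0.53  0.09  1.12 -0.   -2.44]
```

View pics/w6.png

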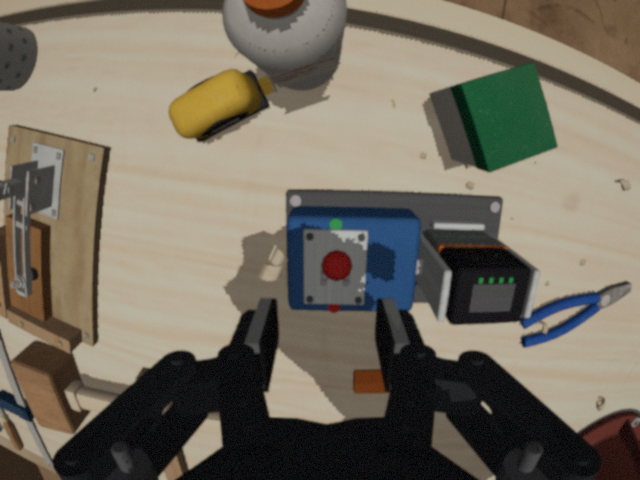

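```bash
python3 -m crank '[{"gripper":0.85,"x":-0.27,"y":0.96,"z":0,"roll":0},{"gripper":0.85,"x":-0.27,"y":0.96,"z":0,"roll":0},{"gripper":0.85,"x":-0.26,"y":0.96,"z":0,"roll":0},{"gripper":0.85,"x":0,"y":0,"z":0.08,"roll":1},{"gripper":0.85,"x":0,"y":0,"z":0.08,"roll":1},{"gripper":0.85,"x":0,"y":0,"z":0.08,"roll":1},{"gripper":0.85,"x":0,"y":0,"z":0.08,"roll":1},{"gripper":0.85,"x":0,"y":0,"z":0.08,"roll":1},{"gripper":0.85,"x":0,"y":0,"z":0.08,"roll":1},{"gripper":0.85,"x":0,"y":0,"z":0.08,"roll":1},{"gripper":0.85,"x":0,"y":0,"z":0.08,"roll":1},{"gripper":0.85,"x":0,"y":0,"z":0.08,"roll":1},{"gripper":0.85,"x":0,"y":0,"z":0.08,"roll":1},{"gripper":0.85,"x":0,"y":0,"z":0.08,"roll":1},{"gripper":0.85,"x":0,"y":0,"z":0.08,"roll":1},{"gripper":0.85,"x":0,"y":0,"z":0.08,"roll":1},{"gripper":0.85,"x":0,"y":0,"z":0.08,"roll":1},{"gripper":0.85,"x":0,"y":0,"z":0.08,"roll":1},{"gripper":0.85,"x":0,"y":0,"z":0,"roll":0}]'
python3 - <<'E'
from h import *
f=np.load("w6.npy",allow_pickle=True).item()
for a in(-.42,0,.42):
    q=Rz(-.315)@np.array([76*np.sin(a),62,54+76*np.cos(a)])+[513,260,0]; print(a,q,proj(f,q,True))
f=bot.grab_frame("wrist"); np.save("w7.npy",f,allow_pickle=True)
p=f["pixels"]; cv2.imwrite("pics/w7.png",p)
s=bot.read_state(); print(s["clock"],s["eef_pos"],s["eef_rot"],s["joint_positions"])
print([np.round(proj(f,Rz(-.315)@np.array([x,-50+y,110])+[513,260,0],True)) for x,y in((23,30),(23,-30),(-23,-30),(-23,30))])
E
```

```text
clock: 18.7
eef_pos: [495.1, 211.1, 151.2]
eef_rot: [[-0.31, -0.951, 0.008], [-0.951, 0.31, 0.002], [-0.005, -0.007, -1.0]]
ft_force: [0.6, -0.1, 0.5]
width: 72.6
gripper_force: 0.0
-0.42 [502.74 328.55 123.39] (np.float64(332.77897917256644), np.float64(348.38799855812067))
0 [532.21 318.95 130.  ] (np.float64(333.3472912477201), np.float64(313.0914041964427))
0.42 [561.67 309.35 123.39] (np.float64(333.7881369489865), np.float64(262.64550378815306))
18.75 [495.2  211.13 151.52] [[-0.31 -0.95  0.01]
 [-0.95  0.31  0.  ]
 [-0.   -0.01 -1.  ]] [ 0.27  0.38 -0.29  0.89 -0.   -0.99]
[array([278., 344.]), array([272., 238.]), array([369., 238.]), array([364., 345.])]
```

View pics/w7.png

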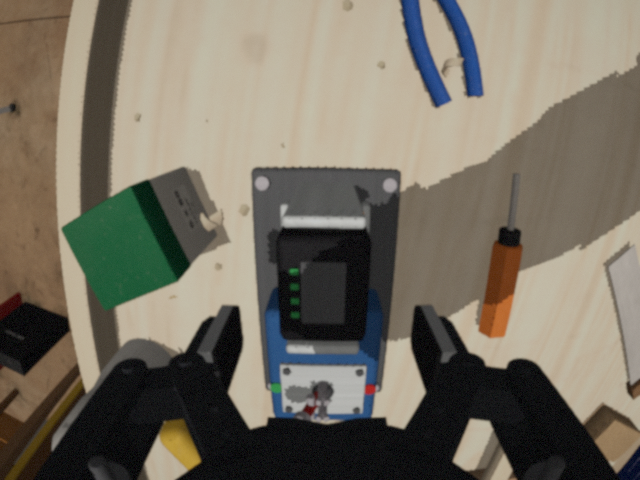

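```bash
python3 -m crank '[{"gripper":0.85,"x":0,"y":0,"z":0.8,"roll":0},{"gripper":0.85,"x":0,"y":0,"z":0.8,"roll":0},{"gripper":0.85,"x":0,"y":0,"z":0,"roll":0},{"gripper":0.3,"x":0,"y":0,"z":0,"roll":0},{"gripper":0.3,"x":0,"y":0,"z":0,"roll":0},{"gripper":0.3,"x":0,"y":0,"z":0,"roll":0},{"gripper":0.3,"x":0,"y":0,"z":0,"roll":0},{"gripper":0.3,"x":0,"y":0,"z":-0.2,"roll":0},{"gripper":0.3,"x":0,"y":0,"z":-0.1,"roll":0},{"gripper":0.3,"x":0,"y":0,"z":0,"roll":0}]' 60
```

```text
clock: 19.75
eef_pos: [496.3, 211.4, 100.9]
eef_rot: [[-0.308, -0.951, 0.01], [-0.951, 0.308, 0.003], [-0.006, -0.009, -1.0]]
ft_force: [-0.1, 0.6, -3.4]
width: 45.5
gripper_force: 62.0
```

```bash
python3 -m crank '[{"gripper":0.3,"x":0,"y":0,"z":-0.6,"roll":0},{"gripper":0.3,"x":0,"y":0,"z":-0.95,"roll":0},{"gripper":0.3,"x":0,"y":0,"z":-0.95,"roll":0},{"gripper":0.3,"x":0,"y":0,"z":-0.4,"roll":0},{"gripper":0.3,"x":0.4,"y":-0.12,"z":0,"roll":0},{"gripper":0.3,"x":0.8,"y":-0.23,"z":0,"roll":0},{"gripper":0.3,"x":0.8,"y":-0.23,"z":0,"roll":0},{"gripper":0.3,"x":0.8,"y":-0.23,"z":0,"roll":0},{"gripper":0.3,"x":0.8,"y":-0.23,"z":0,"roll":0},{"gripper":0.3,"x":0.4,"y":-0.12,"z":0,"roll":0.38},{"gripper":0.3,"x":0,"y":0,"z":0.4,"roll":0.38},{"gripper":0.3,"x":0,"y":0,"z":0.8,"roll":0},{"gripper":0.3,"x":0,"y":0,"z":0.8,"roll":0},{"gripper":0.3,"x":0,"y":0,"z":0.6,"roll":0},{"gripper":0.3,"x":0,"y":0,"z":0.3,"roll":0},{"gripper":0.3,"x":0,"y":0,"z":0,"roll":0},{"gripper":0.3,"x":0,"y":0,"z":0,"roll":0}]'
```

```text
clock: 21.45
eef_pos: [490.7, 44.7, 99.8]
eef_rot: [[-0.383, -0.924, 0.009], [-0.924, 0.383, 0.002], [-0.006, -0.007, -1.0]]
ft_force: [-0.2, -0.2, -4.3]
width: 45.1
gripper_force: 62.8
```

```bash
python3 -m crank '[{"gripper":0.3,"x":0,"y":0,"z":0.25,"roll":0},{"gripper":0.3,"x":0,"y":0,"z":0.23,"roll":0},{"gripper":0.3,"x":0,"y":0,"z":0.03,"roll":0},{"gripper":0.3,"x":0,"y":0,"z":0,"roll":0},{"gripper":0.3,"x":0,"y":0,"z":0,"roll":0}]'
```

```text
clock: 21.95
eef_pos: [491.8, 44.7, 79.5]
eef_rot: [[-0.383, -0.924, 0.011], [-0.924, 0.383, 0.002], [-0.006, -0.009, -1.0]]
ft_force: [1.1, 0.4, 2.9]
width: 45.3
gripper_force: 63.5
```

```bash
python3 -m crank '[{"gripper":0.8,"x":0,"y":0,"z":0,"roll":0},{"gripper":0.8,"x":0,"y":0,"z":0,"roll":0},{"gripper":0.8,"x":0,"y":0,"z":0,"roll":0},{"gripper":0.8,"x":0,"y":0,"z":-0.5,"roll":0},{"gripper":1,"x":0,"y":0,"z":-1,"roll":0},{"gripper":1,"x":0,"y":0,"z":-0.2,"roll":1},{"gripper":1,"x":0,"y":0,"z":0,"roll":1},{"gripper":1,"x":0,"y":0,"z":0,"roll":1},{"gripper":1,"x":0,"y":0,"z":0,"roll":1},{"gripper":1,"x":0,"y":0,"z":0,"roll":1},{"gripper":1,"x":0,"y":0,"z":0,"roll":1},{"gripper":1,"x":0,"y":0,"z":0,"roll":1},{"gripper":1,"x":0,"y":0,"z":0,"roll":1},{"gripper":1,"x":0,"y":0,"z":0,"roll":1},{"gripper":1,"x":0,"y":0,"z":0,"roll":1},{"gripper":1,"x":0,"y":0,"z":0,"roll":1},{"gripper":1,"x":0,"y":0,"z":0,"roll":1},{"gripper":1,"x":0,"y":0,"z":0,"roll":1},{"gripper":1,"x":0,"y":0,"z":0,"roll":1},{"gripper":1,"x":0,"y":0,"z":0,"roll":1}]'
python3 - <<'E'
from h import *
f=bot.grab_frame("wrist"); np.save("w8.npy",f,allow_pickle=True)
p=f["pixels"]; cv2.imwrite("pics/w8.png",p)
s=bot.read_state(); print(s["clock"],s["eef_pos"],s["eef_rot"],s["joint_positions"])
print([np.round(proj(f,Rz(-.393)@np.array([x,y,100])+[491.5,44.7,0],True)) for x,y in((23,30),(23,-30),(-23,-30),(-23,30))])
E
```

```text
clock: 23.95
eef_pos: [490.1, 44.7, 147.0]
eef_rot: [[-0.922, 0.387, 0.009], [0.387, 0.922, 0.002], [-0.007, 0.006, -1.0]]
ft_force: [-0.5, -0.8, -0.2]
width: 85.7
gripper_force: 0.0
24.0 [490.06  44.64 147.  ] [[-0.92  0.39  0.01]
 [ 0.39  0.92  0.  ]
 [-0.01  0.01 -1.  ]] [-0.06  0.31 -0.42  0.83  0.    0.34]
[array([383., 328.]), array([272., 328.]), array([266., 249.]), array([388., 248.])]
```

View pics/w8.png

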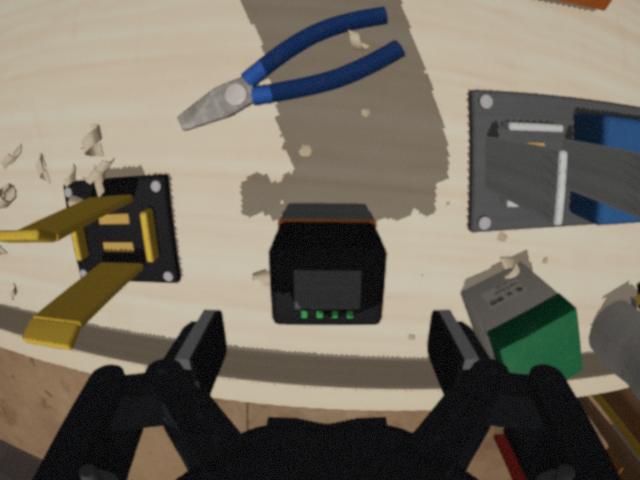

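```bash
python3 - <<'E'
from h import *
f=np.load("w8.npy",allow_pickle=True).item()
P=[atz(f,u,v,11,True) for u,v in[(156,186),(168,276),(84,272)]]; print(*P,"c",(P[0]+P[1])/2, )
d=P[0]-P[1]; print(np.linalg.norm(d),np.arctan2(d[1],d[0]))
# +y edge screw mid -> centre 44 along -y
y=-.394; print("centre",(P[0]+P[1])/2-44.3*np.array([-np.sin(y),np.cos(y),0]))
print("dock -y screws",[atz(f,u,v,11,True) for u,v in((487,102),(485,223))])
E
```

```text
[404.1  -58.75  11.  ] [472.52 -87.38  11.  ] [ 437.79 -167.66   11.  ] c [438.31 -73.06  11.  ]
74.16627476848363 2.7453564344108567
centre [ 421.3  -113.97   11.  ]
dock -y screws [array([441.45, 192.24,  11.  ]), array([528.76, 162.26,  11.  ])]
```

```bash
python3 - <<'E'
from h import *
f=np.load("w8.npy",allow_pickle=True).item()
for cx in(491.5,490,488.5): print(cx,[np.round(proj(f,Rz(-.393)@np.array([x,y,z])+[cx,44.7,0],True),1).tolist() for x,y,z in((-23,-30,0),(-23,30,0),(-23,0,0),(-23,0,100),(23,0,100))])
p=f["pixels"]; print(p[195:260,320:336].mean((1,2)).round().astype(int).tolist()); print(p[310:335,320:336].mean((1,2)).round().astype(int).tolist())
cv2.imwrite("pics/w8c.png",cv2.convertScaleAbs(cv2.resize(p[190:340,255:400],None,fx=4,fy=4,interpolation=cv2.INTER_CUBIC),alpha=1.8))
E
```

```text
491.5 [[286.2, 202.8], [366.4, 202.5], [326.3, 202.5], [327.1, 248.3], [327.3, 328.5]]
490 [[285.4, 201.1], [365.7, 200.7], [325.5, 200.7], [325.9, 245.6], [326.3, 326.4]]
488.5 [[284.6, 199.3], [364.9, 198.9], [324.8, 198.9], [324.7, 243.0], [325.2, 324.2]]
[109, 111, 110, 111, 111, 111, 108, 97, 77, 57, 49, 47, 47, 47, 50, 48, 49, 47, 47, 47, 47, 48, 48, 51, 53, 50, 41, 28, 16, 11, 10, 14, 13, 10, 11, 12, 12, 13, 14, 12, 13, 18, 12, 11, 10, 12, 15, 11, 12, 11, 12, 13, 11, 14, 16, 15, 16, 14, 13, 14, 16, 15, 16, 17, 15]
[26, 27, 30, 36, 42, 47, 54, 54, 44, 35, 32, 31, 32, 52, 100, 149, 177, 185, 185, 185, 184, 183, 182, 181, 181]
```

View pics/w8c.png

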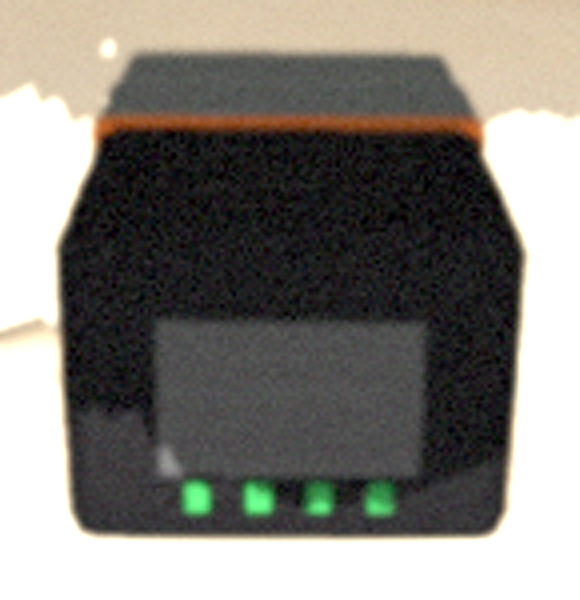

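```bash
python3 -m crank '[{"gripper":1,"x":-0.02,"y":0,"z":0.8,"roll":0},{"gripper":1,"x":0,"y":0,"z":0.8,"roll":0},{"gripper":1,"x":0,"y":0,"z":0.1,"roll":0},{"gripper":1,"x":0,"y":0,"z":0,"roll":0},{"gripper":0.5,"x":0,"y":0,"z":0,"roll":0},{"gripper":0.5,"x":0,"y":0,"z":0,"roll":0},{"gripper":0.5,"x":0,"y":0,"z":0,"roll":0},{"gripper":0.5,"x":0,"y":0,"z":0,"roll":0}]' 60
```

```text
clock: 24.8
eef_pos: [492.6, 44.3, 80.8]
eef_rot: [[-0.924, 0.383, 0.012], [0.383, 0.924, 0.002], [-0.01, 0.006, -1.0]]
ft_force: [-2.6, -1.0, 6.7]
width: 59.2
gripper_force: 64.3
```

```bash
python3 -m crank '[{"gripper":0.4,"x":0,"y":0,"z":-0.3,"roll":0},{"gripper":0.4,"x":0,"y":0,"z":-0.8,"roll":0},{"gripper":0.4,"x":0,"y":0,"z":-0.9,"roll":0},{"gripper":0.4,"x":0,"y":0,"z":-0.9,"roll":0},{"gripper":0.4,"x":0,"y":0,"z":-0.7,"roll":0},{"gripper":0.4,"x":0.02,"y":-0.43,"z":0,"roll":0},{"gripper":0.4,"x":0.03,"y":-0.87,"z":0,"roll":0},{"gripper":0.4,"x":0.03,"y":-0.87,"z":0,"roll":0},{"gripper":0.4,"x":0.03,"y":-0.87,"z":0,"roll":0},{"gripper":0.4,"x":0.03,"y":-0.87,"z":0,"roll":0},{"gripper":0.4,"x":0,"y":-0.43,"z":0,"roll":0},{"gripper":0.4,"x":0,"y":0,"z":0,"roll":0},{"gripper":0.4,"x":0,"y":0,"z":0,"roll":0},{"gripper":0.4,"x":0,"y":0,"z":0,"roll":0}]'
python3 - <<'E'
from h import *
f=bot.grab_frame("wrist"); np.save("w9.npy",f,allow_pickle=True)
p=f["pixels"]; cv2.imwrite("pics/w9.png",p)
s=bot.read_state(); print(s["clock"],s["eef_pos"],s["eef_rot"],s["joint_positions"])
B=lambda x,y,z:np.round(proj(f,Rz(-.395)@np.array([x,y,z])+[420.9,-114,0],True),1).tolist()
print("bay screws/corners",[B(*q) for q in((-37.2,44.3,11),(-37.2,-44.3,11),(-45,52,10),(-45,-52,10),(-25.5,22,108),(-25.5,-22,108),(25.5,22,108),(25.5,-22,108))])
f=bot.grab_frame("top"); np.save("t9.npy",f,allow_pickle=True)
cv2.imwrite("pics/t9.png",cv2.resize(f["pixels"][210:360,370:530],None,fx=4,fy=4,interpolation=cv2.INTER_CUBIC))
cv2.imwrite("pics/both.png",cv2.resize(np.hstack([p,cv2.resize(f["pixels"][210:360,370:530],(512,480))]),(800,333)))
E
```

```text
clock: 26.2
eef_pos: [418.8, -113.4, 222.4]
eef_rot: [[-0.924, 0.382, 0.01], [0.382, 0.924, 0.003], [-0.008, 0.006, -1.0]]
ft_force: [-1.5, 0.6, -3.9]
width: 59.5
gripper_force: 67.0
26.25 [ 418.84 -113.35  222.28] [[-0.92  0.38  0.01]
 [ 0.38  0.92  0.  ]
 [-0.01  0.01 -1.  ]] [-0.44  0.13 -0.44  1.    0.01 -0.05]
bay screws/corners [[374.5, 172.8], [277.2, 172.5], [382.9, 164.4], [268.8, 164.1], [359.5, 211.1], [293.0, 211.0], [357.1, 281.3], [294.9, 281.2]]
```

View pics/w9.png

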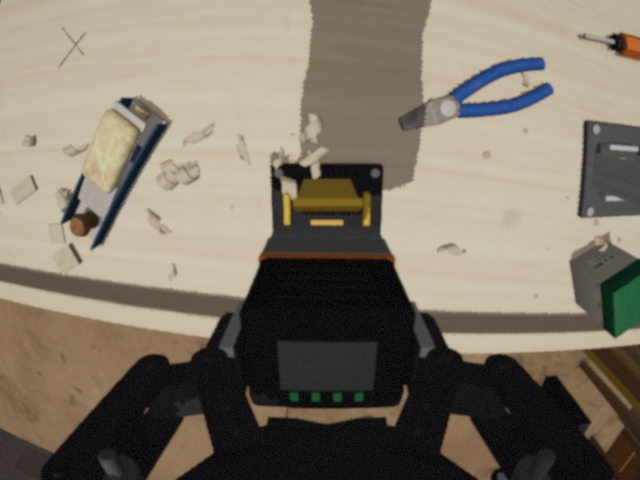

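```bash
python3 -m crank '[{"gripper":0.4,"x":-0.03,"y":0,"z":0.3,"roll":0},{"gripper":0.4,"x":0,"y":0,"z":0.4,"roll":0},{"gripper":0.4,"x":0,"y":0,"z":0.35,"roll":0},{"gripper":0.4,"x":0,"y":0,"z":0,"roll":0},{"gripper":0.4,"x":0,"y":0,"z":0,"roll":0}]'
```

```text
clock: 26.8
eef_pos: [420.3, -114.1, 180.4]
eef_rot: [[-0.924, 0.382, 0.009], [0.382, 0.924, 0.002], [-0.007, 0.006, -1.0]]
ft_force: [-0.2, 0.3, -3.5]
width: 59.3
gripper_force: 67.0
```

```bash
python3 -m crank '[{"gripper":0.4,"x":0,"y":0,"z":0.35,"roll":0},{"gripper":0.4,"x":0,"y":0,"z":0.4,"roll":0},{"gripper":0.4,"x":0,"y":0,"z":0.4,"roll":0},{"gripper":0.4,"x":0,"y":0,"z":0.35,"roll":0},{"gripper":0.4,"x":0,"y":0,"z":0,"roll":0},{"gripper":0.4,"x":0,"y":0,"z":0,"roll":0}]'
```

```text
clock: 27.4
eef_pos: [420.8, -114.2, 120.8]
eef_rot: [[-0.924, 0.383, 0.009], [0.383, 0.924, 0.002], [-0.007, 0.006, -1.0]]
ft_force: [0.6, -0.9, -4.0]
width: 59.3
gripper_force: 67.0
```

Clean so far; continue to just above the floor (the lips start at z = 24 mm).

```bash
python3 -m crank '[{"gripper":0.4,"x":0,"y":0,"z":0.3,"roll":0},{"gripper":0.4,"x":0,"y":0,"z":0.25,"roll":0},{"gripper":0.4,"x":0,"y":0,"z":0.1,"roll":0},{"gripper":0.4,"x":0,"y":0,"z":0.05,"roll":0},{"gripper":0.4,"x":0,"y":0,"z":0,"roll":0},{"gripper":0.4,"x":0,"y":0,"z":0,"roll":0}]'
```

```text
clock: 28.0
eef_pos: [421.1, -114.3, 92.4]
eef_rot: [[-0.924, 0.383, 0.009], [0.383, 0.924, 0.002], [-0.008, 0.006, -1.0]]
ft_force: [-1.0, -0.5, -4.2]
width: 59.1
gripper_force: 67.2
```

```bash
python3 -m crank '[{"gripper":0.4,"x":0,"y":0,"z":0.03,"roll":0},{"gripper":0.4,"x":0,"y":0,"z":0,"roll":0},{"gripper":0.4,"x":0,"y":0,"z":0,"roll":0}]'; python3 -m crank '[{"gripper":0.4,"x":0,"y":0,"z":0.02,"roll":0},{"gripper":0.4,"x":0,"y":0,"z":0,"roll":0},{"gripper":0.4,"x":0,"y":0,"z":0,"roll":0}]'
```

```text
clock: 28.3
eef_pos: [421.0, -114.2, 91.0]
eef_rot: [[-0.924, 0.383, 0.009], [0.383, 0.924, 0.002], [-0.008, 0.006, -1.0]]
ft_force: [-0.0, -0.6, -4.3]
width: 59.3
gripper_force: 67.2
clock: 28.6
eef_pos: [421.0, -114.3, 90.8]
eef_rot: [[-0.924, 0.383, 0.01], [0.383, 0.924, 0.002], [-0.008, 0.006, -1.0]]
ft_force: [-3.3, 0.7, 8.7]
width: 59.1
gripper_force: 68.7
```

```bash
python3 -m crank '[{"gripper":1,"x":0,"y":0,"z":0,"roll":0},{"gripper":1,"x":0,"y":0,"z":0,"roll":0},{"gripper":1,"x":0,"y":0,"z":0,"roll":0},{"gripper":1,"x":0,"y":0,"z":0,"roll":0},{"gripper":1,"x":0,"y":0,"z":-0.4,"roll":0},{"gripper":1,"x":0,"y":0,"z":-0.8,"roll":0},{"gripper":1,"x":0,"y":0,"z":-0.8,"roll":0},{"gripper":1,"x":0,"y":0,"z":-0.8,"roll":0},{"gripper":1,"x":0,"y":0,"z":-0.8,"roll":0},{"gripper":1,"x":0,"y":0,"z":0,"roll":0},{"gripper":1,"x":0,"y":0,"z":0,"roll":0}]'
python3 - <<'E'
from h import *
f=bot.grab_frame("wrist"); cv2.imwrite("pics/w10.png",f["pixels"])
B=lambda x,y,z:np.array(proj(f,Rz(-.395)@np.array([x,y,z])+[420.9,-114,0],True))
r=bot.silhouettes("wrist","pack"); 
if r:
    b=np.array(r[0]["box"])*[640,480,640,480]; print(r[0]["conf"],"cols",b[0]-b[2]/2,b[0]+b[2]/2,"rows",b[1]-b[3]/2,b[1]+b[3]/2)
print("pred top",[B(x,y,110).round().tolist() for x,y in((23,30),(23,-30),(-23,-30),(-23,30))])
ft=bot.grab_frame("top"); fs=bot.grab_frame("scene")
for c,g in(("top",ft),("scene",fs)):
  for n,ref in(("pack",[420.9,-114,10]),("bat_knob",Rz(-.315)@np.array([28.5,62,118])+[513,260,0]),("tape_measure",None),("screw_carton",None),("orange_driver",None),("blue_pliers",None)):
    for t in bot.tip_of(c,n)[:1]: print(c,n,round(t["conf"],2),np.round(np.array(t["at"])*[640,480]),"" if ref is None else np.round(proj(g,ref)))
print(bot.read_state()["clock"],bot.read_state()["eef_pos"])
E
```

```text
clock: 29.7
eef_pos: [420.0, -114.7, 234.4]
eef_rot: [[-0.924, 0.383, 0.01], [0.383, 0.924, 0.002], [-0.009, 0.006, -1.0]]
ft_force: [-0.7, 0.4, 0.3]
width: 85.7
gripper_force: 0.0
0.88 cols 283.232 369.824 rows 183.384 268.77599999999995
pred top [[368.0, 270.0], [286.0, 270.0], [284.0, 209.0], [371.0, 209.0]]
top pack 0.56 [445. 291.] [446. 293.]
top bat_knob 0.51 [245. 218.] [244. 220.]
top tape_measure 0.95 [231. 173.] 
top screw_carton 0.73 [364. 314.] 
top orange_driver 0.57 [265. 314.] 
top blue_pliers 0.78 [364. 312.] 
scene pack 0.74 [428. 220.] [426. 222.]
scene bat_knob 0.69 [255. 276.] [254. 277.]
scene tape_measure 0.65 [200. 295.] 
scene screw_carton 0.61 [293. 253.] 
scene orange_driver 0.8 [344. 356.] 
scene blue_pliers 0.58 [402. 281.] 
30.5 [ 419.62 -114.55  234.11]
```

Every check agrees: the pack is seated in the bay, the bat is on the green side, and the four bystanders haven't moved. Handing in.

```bash
python3 -c "
from plant import bot
print(bot.finish_job())"
```

```text
the job is handed in; nothing more can be done
None
```

The job is handed in at about 30.5 s, with the pack released upright on the bay floor, the toggle on the green side and the bystanders unmoved; however, I viewed 14 pictures, over the limit of 10, and an early wrist-joint limit tilted the tool and cost about 6 s to correct.

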